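Refit a laundry-trolley wheel and push its axle clip home

ROBOT

A 7-joint arm with a two-finger parallel gripper is mounted at the origin on the work surface. World frame = base frame: x ahead of the robot, y to its left, z up, the work surface at z = 0. Lengths are in m, angles in rad, forces in N, time in s.
With the tool pointing down it reaches from about 0.35 to 0.9 m from the base axis. Payload 19.9 kg.
Tool frame: the origin (TCP) lies at the very end of the fingers, on their centre line; the grasp point (between the pads) lies 19 mm behind it; z points along the fingers, y is the line along which they close (so a half turn about z gives the same grasp; the last joint's range is limited). The gripper opens to 94 mm and grips with 3 to 60 N. Pads are 16 mm wide; open, the fingers measure 119 mm over their backs; the gripper's body (75 mm by 177 mm) begins 78 mm behind the grasp point.
Start: joints at [-1.347, 0.417, -0.01, 1.614, 0.005, 1.111, -0.053], TCP at [0.164, 0.603, 0.171] pointing down, gripper open.
Joint ranges: [-2.81, 2.81], [-0.39, 2.02], [-1.27, 1.25], [0.06, 2.57], [-1.19, 4.33], [0.19, 2], [-2.82, 2.82]. Speed limits (rad/s): [1.89, 1.89, 2.39, 2.39, 3.01, 3.01, 3.01].

INTERFACE

Orientations are given as a rotation vector (axis times angle).
In Python, from rig import env gives the robot as it stands.
- The arm moves only by the tool play_rows, never from a script. Its argument "commands" is text: rows parted by semicolons, each of 7 numbers parted by spaces: the turn, a rotation vector about the tool's x, y, z in rad, then the shift along the tool's x, y, z in mm, then the closure, from -1 (fully open) to 1 (shut). A call has 1 to 8 rows; each row shifts and turns the commanded pose from where the row before left it, along the tool's axes as they then stand; what a row does not reach is not made up. A row lasts 1/10 s, in which the tool goes at most 50 mm and 8.59 degrees, less where a joint would pass 70% of its speed; a pose out of reach is approached as far as the arm can. A call is refused whole if a number of a shift passes 50 or a number of a turn 0.15, either way. A call with a gripper value outside its range is refused whole. The fingers move at their own pace and stop on an object; "force" is the grip in N (left out, the last holds). Time passes only in rows, so rows that do not move let the fingers close. It gives the time, the measured TCP pose, the force, the opening and the grip force at its end, in the units of the state.
- env.get_state(): the state, without advancing time (a new reading comes with each control period).
- env.read_camera(name): name is "scene" or "top" or "wrist"; returns (picture, depth): 400x640x3 uint8, red, green, blue; 400x640 float32, m along the optical axis (not along the pixel's ray), 0 where there is no reading.
- env.camera_model(name): a dict with "intrinsics" (3x3 intrinsics, pixels), "extrinsics" (4x4, takes a point from world to camera coordinates). Camera axes: x right, y up, looking along -z (the intrinsics and any distortion apply to the point x, -y, -z); pixel columns grow to the right and rows downward; lengths in m; the calibration is good to about 2 mm. A picture is of the moment at which its call begins: read the wrist's pose just before it. camera_model takes no time and is no camera call; for the wrist camera it gives the pose at the moment of the call.
- env.close_job(): hands the job in; it is judged then, once.
The state is a dict: "time_s": time; "joint_pos": joint angles; "qvel": joint speeds; "tau": joint torques, N m; "eef_pos": TCP position; "tcp_rot": TCP orientation; "contact_force": force on the tool from outside, world axes, zero at the start; "moment": the same for the moment, N m; "grip_width": finger opening in m; "gripper_force": force on a finger pad.
Only numpy, scipy, OpenCV 4.12 (cv2) and the standard library are available. Lean on these libraries where they do the work, as an engineer would, in place of code of your own. Each camera call takes 0.05 s, during which the arm holds its last target. There are 200 camera calls.

TASK

Put the loose wheel on the bare stub axle of the trolley frame, long end of the hub up, and let it down fully onto its boss. Then push the orange-tabbed spring clip sideways into the groove near the end of the axle until it snaps fully home, feeling for the groove and never forcing the clip, and let go of it. Leave the bottles and the screwdriver alone.

Things in the scene. Friction and masses are not known exactly. Their poses are not given: they have to be found in the camera images.
- frame: White tubular side frame of a laundry trolley, lying flat and fixed on the bench (25 mm tubes; 340 mm along its +y, 420 mm along its +x). Two stub axles stand up at its -x corners: the bare one at the origin, the other 340 mm along +y, already carrying its wheel and clip. Origin: on the bench, on the bare axle's axis; z up.
- boss (a point): Centre of the flat top of the bare axle's boss (34 mm wide, 45 mm above the bench), on the axle's axis; the wheel's hub rests on it. The upright steel axle is 18 mm thick, its tip chamfered 2 mm. It suits several hub lengths and is screwed in more or less deep: its tip stands 64.5 to 71.5 mm above this point, not measured.
- axle_root (a point): Point on the bare axle's axis 48 mm above the boss, level with the hub's top once the wheel is home. The axle's groove is 6.5 mm wide and 12 mm in diameter, between full 18 mm diameters: its upper edge 9 mm and its lower edge 15.5 mm below the axle's tip. So its lower edge lies 1 to 8 mm above this point, not measured.
- wheel: Loose trolley wheel, 100 mm across, 0.18 to 0.29 kg, lying on the bench: black tyre (3 to 27 mm above the hub's underside), blue centre, and a round blue hub 30 mm in diameter and 48 mm long, standing 21 mm above the tyre; plain bore 20 mm. Origin: centre of the hub's underside; z along the bore to the hub's long end, which goes uppermost.
- hub_top (a point): Centre of the bore at the top face of the wheel's hub, 48 mm above the wheel's origin.
- clip: Open spring clip, 22 g, lying flat: a dark steel ring 5 mm thick and 25 mm wide, open to its +x, with an orange thumb tab on its -x side. It may be pushed onto the axle from any side. Pressed against the axle or frame with more than 25 N it bends. Origin: centre of the seat (on the axle's axis when seated), at the flat underside; z up.
- mouth (a point): Middle of the clip's flared mouth, 10 mm ahead (clip +x) of its origin. The sprung jaws (8.8 mm apart) meet the 12 mm core of the groove when the clip's origin is 10 mm short of the axis, snap past it with a push of about 5 to 8 N, then the ring's back comes up hard on the core. They meet the 18 mm axle 14 mm short and cannot pass it.
- tab (a point): Centre of the clip's orange thumb tab: 30 mm long (clip x), 14 mm wide (clip y), 10 mm tall, underside level with the ring's; lies 26.5 mm behind the clip's origin and 5 mm above its underside.
- detergent: White detergent bottle with a blue cap, 68 mm across, 130 mm tall; origin at the centre of its base. To be left alone.
- spray: Pink spray bottle with a white trigger head, 62 mm across, 176 mm tall; origin at the centre of its base. To be left alone.
- screwdriver: Screwdriver, 180 mm, lying on the bench; origin below the middle of it. To be left alone.
Mind the look-alikes: they are no part of the job. Of the things that look like the wheel, the smallest one is meant.

How it is judged:
By the outcome, as a careful person would: the job done as asked, in the order asked, and still so for the second after the job is handed in, with the robot touching nothing.
It also fails if it takes over 64 s, if anything falls off the work surface, if the arm or the gripper's body presses on something with over 40 N, if the wrist force passes 120 N, or if a joint passes its speed limit or range.

## Working session

There is one attempt and no reset: what is moved stays moved. The work goes in short steps, Python scripts to look and compute and a tool call to move; the robot and the scene stay as the last step left them, time stands still between calls to the robot, and variables do not carry over. Pictures are saved under pics/ and viewed, at most 10 in all, crops included, and the job is handed in when it is done.

Besides the shell and the picture viewer there is one more tool, called after "Call:" as name(argument=value, ...) on one line, values as JSON. play_rows: Moves the arm, as the interface text tells. Its arguments: {"type":"object","properties":{"commands":{"type":"string"},"force":{"type":"number"}},"required":["commands"]}

```bash
ls; mkdir -p pics; python3 - <<'E'
from rig import env
import cv2, numpy as np
s=env.get_state(); print({k:np.round(v,3) for k,v in s.items()})
for n in ("top","scene"):
    im,d=env.read_camera(n); cv2.imwrite(f"pics/{n}0.png",im[:,:,::-1]); np.save(f"pics/{n}0.npy",d); np.save(f"pics/{n}0rgb.npy",im)
    m=env.camera_model(n); print(n,np.round(m["intrinsics"],1).tolist(),np.round(m["extrinsics"],3).tolist(), m.keys())
a=cv2.imread("pics/top0.png")
E
```

```text
pics
{'time_s': np.float64(0.0), 'joint_pos': array([-1.346,  0.418, -0.01 ,  1.614,  0.005,  1.111, -0.053]), 'qvel': array([ 0.002, -0.   , -0.   , -0.   ,  0.001, -0.001, -0.   ]), 'tau': array([-1.0000e-03, -8.5126e+01,  6.3800e-01, -4.2597e+01, -4.9000e-02,
        1.9000e-02,  0.0000e+00]), 'eef_pos': array([0.164, 0.603, 0.17 ]), 'tcp_rot': array([-4.160e-01, -3.114e+00,  2.000e-03]), 'contact_force': array([0.475, 0.106, 0.063]), 'moment': array([ 0.032, -0.017,  0.041]), 'gripper_force': np.float64(0.0), 'grip_width': np.float64(0.094)}
top [[418.5, 0.0, 320.1], [0.0, 418.5, 199.9], [0.0, 0.0, 1.0]] [[0.003, -1.0, -0.005, -0.112], [0.989, 0.002, 0.149, -0.568], [-0.149, -0.005, 0.989, -0.821], [0.0, 0.0, 0.0, 1.0]] dict_keys(['intrinsics', 'extrinsics'])
scene [[506.4, 0.0, 319.9], [0.0, 506.4, 207.2], [0.0, 0.0, 1.0]] [[0.858, 0.513, -0.017, -0.429], [-0.403, 0.694, 0.597, 0.273], [0.318, -0.506, 0.802, -1.37], [0.0, 0.0, 0.0, 1.0]] dict_keys(['intrinsics', 'extrinsics'])
```

View pics/top0.png

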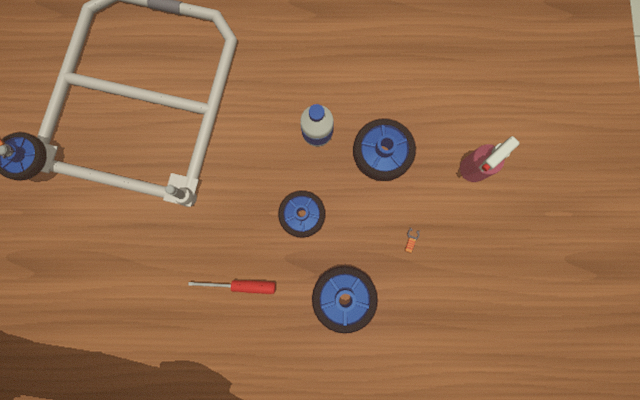

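View pics/scene0.png

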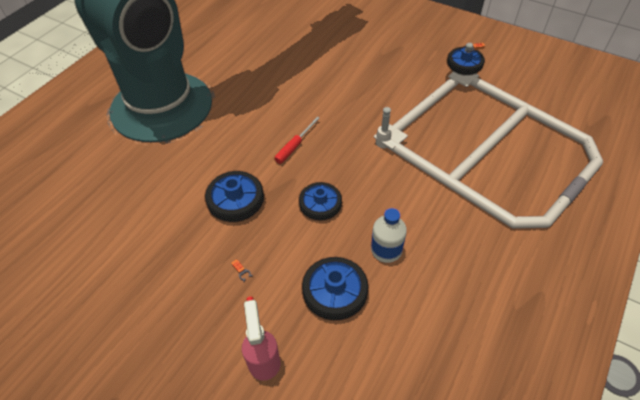

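Top view: frame with the bare axle at about (178,190), and three loose wheels at (302,213), (385,149) and (345,299). The one at (302,213) looks smallest. The clip is at (411,240), its mouth pointing up in the image. I'll measure these and enlarge the candidate.

```bash
cat > h.py <<'E'
import numpy as np, cv2
from rig import env
def ray(M,u,v):
    K=M["intrinsics"];E=M["extrinsics"]
    c=np.linalg.inv(K)@np.array([u,v,1.]); d=E[:3,:3].T@(c*[1,-1,-1]); o=-E[:3,:3].T@E[:3,3]
    return o,d
def plane(M,u,v,z):
    o,d=ray(M,u,v); return o+d*(z-o[2])/d[2]
def cloud(M,D):
    v,u=np.indices(D.shape); K=M["intrinsics"];E=M["extrinsics"]
    P=np.stack([(u-K[0,2])/K[0,0]*D,-(v-K[1,2])/K[1,1]*D,-D],-1)
    return (P-E[:3,3])@E[:3,:3]
def proj(M,p):
    c=M["extrinsics"][:3,:3]@p+M["extrinsics"][:3,3]; q=M["intrinsics"]@(c*[1,-1,-1]); return q[:2]/q[2]
def blobs(mask,amin):
    n,l,st,c=cv2.connectedComponentsWithStats(mask.astype(np.uint8)); return [(l==i,st[i],c[i]) for i in range(1,n) if st[i][4]>=amin]
E
python3 - <<'E'
from h import *
for n in ("top","scene"):
    im=np.load(f"pics/{n}0rgb.npy");D=np.load(f"pics/{n}0.npy");M=env.camera_model(n);P=cloud(M,D)
    hsv=cv2.cvtColor(im,cv2.COLOR_RGB2HSV)
    blue=(hsv[...,0]>100)&(hsv[...,0]<125)&(hsv[...,1]>100)&(hsv[...,2]>50)
    dark=(hsv[...,2]<60)&(D>0)&(P[...,2]>0.015)
    print(n)
    for m,st,c in blobs(dark|blue,400):
        q=P[m&(D>0)];tz=np.percentile(q[:,2],[5,50,99]); 
        (cx,cy),r=cv2.minEnclosingCircle(np.argwhere(m)[:,::-1].astype(np.float32))
        print("wheel?",st,np.round([cx,cy,r],1),"ext",np.round(np.ptp(np.percentile(q,[1,99],axis=0),axis=0),3),"z",np.round(tz,3), np.round(plane(M,cx,cy,.027),3))
        hi=q[q[:,2]>0.04]; 
        if len(hi): print("   hub",np.round((hi.min(0)+hi.max(0))/2,3),np.round(np.ptp(hi,axis=0),3),np.round(np.percentile(hi[:,2],95),4))
    org=(hsv[...,0]>5)&(hsv[...,0]<18)&(hsv[...,1]>190)&(hsv[...,2]>170)
    for m,st,c in blobs(org,15): print("orange",st,c.round(1),np.round(plane(M,*c,.008),3),np.round(P[m].mean(0),3))
    # axle: points above 70 mm near
    for lo,hi in((.06,.125),(.098,.125)):
      hm=(P[...,2]>lo)&(P[...,2]<hi)&(D>0)
      for m,st,c in blobs(hm,10): print("high",lo,st,c.round(1),np.round(P[m].mean(0),3),np.round(P[m][:,2].max(),4))
a=np.load("pics/top0rgb.npy")[:,:,::-1];b=np.load("pics/scene0rgb.npy")[:,:,::-1]
c=lambda i,x,y,w,h:cv2.resize(np.ascontiguousarray(i[y-h//2:y+h//2,x-w//2:x+w//2]),(400,300),interpolation=cv2.INTER_CUBIC)
cv2.imwrite("pics/crop1.png",np.vstack([np.hstack([c(a,302,213,80,60),c(b,320,200,80,60)]),np.hstack([c(a,411,240,64,48),c(b,390,130,80,60)])]))
E
```

```text
top
wheel? [ 362  124   46   47 1451] [384.7 147.4  23.4] ext [0.093 0.092 0.042] z [0.026 0.03  0.067] [ 0.685 -0.248  0.027]
   hub [ 0.683 -0.246  0.057] [0.04  0.039 0.023] 0.067
wheel? [  0 137  35  36 621] [ 16.  155.5  19.7] ext [0.072 0.068 0.033] z [0.065 0.068 0.097] [0.665 0.541 0.027]
   hub [0.656 0.508 0.082] [0.073 0.074 0.04 ] 0.0932
wheel? [284 196  35  36 878] [301.4 213.4  17.7] ext [0.07  0.07  0.032] z [0.019 0.023 0.05 ] [ 0.542 -0.071  0.027]
   hub [ 0.543 -0.072  0.047] [0.029 0.029 0.01 ] 0.0508
wheel? [ 320  274   50   52 1752] [344.4 299.5  25.7] ext [0.092 0.093 0.041] z [0.026 0.03  0.066] [ 0.367 -0.16   0.027]
   hub [ 0.369 -0.16   0.058] [0.038 0.039 0.02 ] 0.0668
high 0.06 [301 105  33  34 719] [317.  124.1] [ 0.714 -0.104  0.091] 0.1249
high 0.06 [   0  132   46   48 1805] [ 20.5 155.1] [0.654 0.496 0.075] 0.1149
high 0.06 [377 134  20  20 183] [386.9 143.4] [ 0.682 -0.247  0.065] 0.0688
high 0.06 [468 144  37  33 580] [482.8 160.6] [ 0.639 -0.429  0.094] 0.1246
high 0.06 [165 184  19  14 158] [174.  190.5] [0.578 0.172 0.098] 0.116
high 0.06 [336 
[... 1889 characters left out ...]
172 0.091] 0.1178
high 0.06 [222 177  19  16 150] [231.1 184. ] [ 0.368 -0.16   0.064] 0.0696
high 0.06 [372 216  34  33 833] [388.4 232.8] [ 0.731 -0.119  0.089] 0.1248
high 0.06 [325 268  20  20 198] [334.3 277.3] [ 0.682 -0.247  0.064] 0.0681
high 0.06 [241 331  37  40 942] [260.1 352.7] [ 0.654 -0.452  0.098] 0.1249
high 0.098 [463  43  22  10 127] [473.4  46.6] [0.667 0.513 0.105] 0.1129
high 0.098 [116  66  69  35 591] [154.3  89.1] [ 0.053 -0.04   0.112] 0.1249
high 0.098 [382 107   9  10  58] [386.1 111.4] [0.58  0.173 0.109] 0.1178
high 0.098 [379 216  23  18 236] [389.9 225.3] [ 0.73  -0.113  0.107] 0.1248
high 0.098 [242 331  33  30 523] [258.9 348.1] [ 0.651 -0.449  0.109] 0.1249
```

View pics/crop1.png

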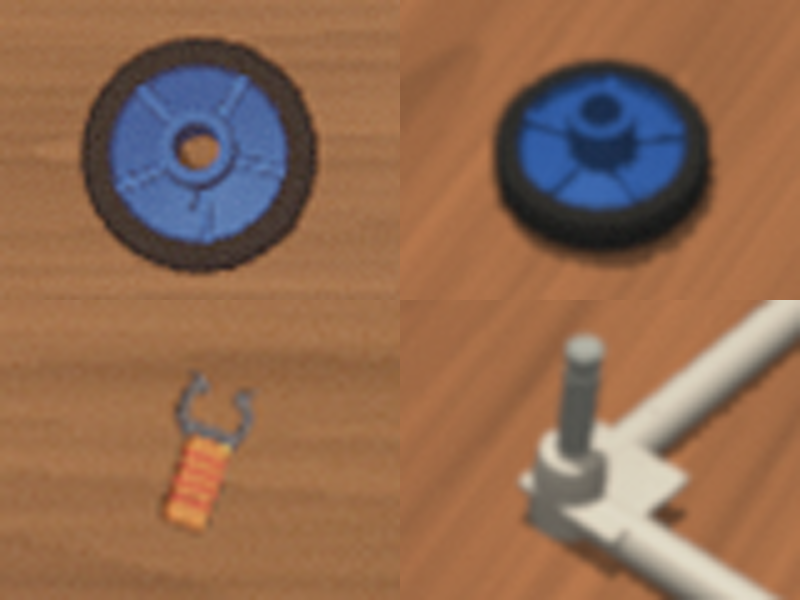

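The crop confirms the choice. The three loose wheels in the top view are (302,213) about 100 mm across, with its hub 48 mm up and 30 mm wide, (385,149) about 130 mm, and (345,299) about 130 mm. The smallest, at (302,213), fits the description and lies long end up. The clip lies flat with its mouth up and to the right; the axle with its groove shows in the lower right panel. Next I'll refine the axle and clip.

```bash
cat >> h.py <<'E'
from scipy.spatial.transform import Rotation as Ro
def togo(p):
    s=env.get_state();R=Ro.from_rotvec(s["tcp_rot"]).as_matrix();return np.round(R.T@(np.array(p)-s["eef_pos"])*1000,1)
E
python3 - <<'E'
from h import *
M={n:env.camera_model(n) for n in("top","scene")}
for n in M:
    im=np.load(f"pics/{n}0rgb.npy");D=np.load(f"pics/{n}0.npy");P=cloud(M[n],D);hsv=cv2.cvtColor(im,cv2.COLOR_RGB2HSV)
    near=np.hypot(P[...,0]-.579,P[...,1]-.173)<.03
    m=near&(P[...,2]>.112)&(P[...,2]<.125); c=np.argwhere(m)
    u=(c.min(0)+c.max(0))[::-1]/2; print(n,"tip px",u,c.mean(0)[::-1],len(c),[np.round(plane(M[n],*c.mean(0)[::-1],z),4) for z in(.113,)],"z",np.round(np.median(P[m][:,2]),4),P[m].mean(0).round(4))
    b=near&(P[...,2]>.041)&(P[...,2]<.049); q=P[b];print("  boss",len(q),q.mean(0).round(4),(q.min(0)+q.max(0))[:2]/2)
    cl=np.hypot(P[...,0]-.48,P[...,1]+.26)<.06
    org=cl&(hsv[...,1]>165)&(P[...,2]>.004); gr=cl&(hsv[...,1]<110)
    for nm,k,z in(("tab",org,.008),("ring",gr,.005)):
        c=np.argwhere(k)[:,::-1]
        if len(c)<5: print(nm,len(c));continue
        w=np.array([plane(M[n],*x,z)[:2] for x in c]);(_,_,ang)=cv2.minAreaRect((w*1000).astype(np.float32))
        print("  ",nm,len(c),w.mean(0).round(4),cv2.minAreaRect((w*1000).astype(np.float32)))
print(togo([.5425,-.072,.14]))
E
```

```text
top tip px [169.5 188. ] [169.625      188.23214286] 56 [array([0.5795, 0.1757, 0.113 ])] z 0.1132 [0.5794 0.1756 0.1134]
  boss 120 [0.577  0.1712 0.0451] [0.57890068 0.17486865]
   tab 13 [ 0.4778 -0.296 ] ((477.0479431152344, -298.61669921875), (11.876132011413574, 24.837804794311523), 70.10958099365234)
   ring 50 [ 0.5006 -0.3042] ((500.21441650390625, -303.7697448730469), (27.66196632385254, 17.241008758544922), 35.77401351928711)
scene tip px [386.5 109.5] [386.21052632 109.31578947] 19 [array([0.5783, 0.1755, 0.113 ])] z 0.1135 [0.5787 0.1747 0.1138]
  boss 73 [0.5805 0.1713 0.0448] [0.57873654 0.17589146]
   tab 85 [ 0.4773 -0.2994] ((477.35662841796875, -299.4661865234375), (13.532565116882324, 30.33384132385254), 74.6055908203125)
   ring 59 [ 0.5003 -0.305 ] ((501.42938232421875, -307.45819091796875), (24.611173629760742, 21.877714157104492), 64.50666046142578)
[-542.4 -551.5   30.7]
```

Call:
play_rows(commands="0 0 0 -34 -34.5 0 -1;0 0 0 -34 -34.5 0 -1;0 0 0 -34 -34.5 0 -1;0 0 0 -34 -34.5 0 -1;0 0 0 -34 -34.5 0 -1;0 0 0 -34 -34.5 0 -1;0 0 0 -34 -34.5 0 -1;0 0 0 -34 -34.5 0 -1", force=30)

```text
time_s: 0.9
eef_pos: [0.3546, 0.2634, 0.1707]
tcp_rot: [-0.416, -3.114, -0.0]
contact_force: [0.7, 0.2, 0.3]
grip_width: 0.0937
gripper_force: 0.0
```

Call:
play_rows(commands="0 0 0 -34 -34.5 0 -1;0 0 0 -34 -34.5 0 -1;0 0 0 -34 -34.5 0 -1;0 0 0 -34 -34.5 0 -1;0 0 0 -34 -34.5 0 -1;0 0 0 -34 -34.5 0 -1;0 0 0 -34 -34.5 0 -1;0 0 0 -32 -34.5 0 -1")

```text
time_s: 1.7
eef_pos: [0.5428, -0.0738, 0.1706]
tcp_rot: [0.416, 3.114, -0.0]
contact_force: [0.4, 1.1, 0.7]
grip_width: 0.0939
gripper_force: 0.0
```

```bash
python3 - <<'E'
from h import *
print(togo([.5425,-.072,.14]),env.get_state()["time_s"])
M=env.camera_model("wrist");im,D=env.read_camera("wrist");cv2.imwrite("pics/w1.png",im[:,:,::-1]);np.save("pics/w1.npy",D)
print(np.round(M["extrinsics"],3).tolist(),M["intrinsics"].round(1).tolist())
P=cloud(M,D);hsv=cv2.cvtColor(im,cv2.COLOR_RGB2HSV)
blue=(hsv[...,0]>100)&(hsv[...,0]<125)&(hsv[...,1]>100)
m=blue&(P[...,2]>.04)&(P[...,2]<.06)
print(m.sum(),P[m].min(0),P[m].max(0),((P[m].min(0)+P[m].max(0))/2).round(4))
E
```

```text
[ 0.8  1.6 30.6] 1.7
[[0.262, 0.965, -0.0, -0.072], [-0.938, 0.254, -0.235, 0.554], [-0.227, 0.062, 0.972, -0.263], [0.0, 0.0, 0.0, 1.0]] [[289.7, 0.0, 325.1], [0.0, 289.7, 197.5], [0.0, 0.0, 1.0]]
1178 [ 0.35597206 -0.25903803  0.04001342] [ 0.71361901 -0.05438847  0.05998274] [ 0.5348 -0.1567  0.05  ]
```

View pics/w1.png

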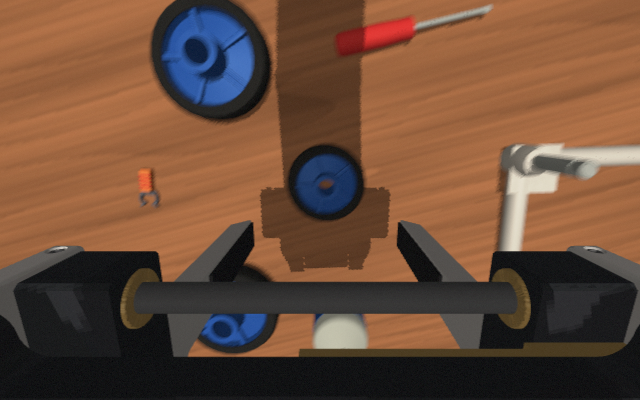

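The wrist view shows the wanted wheel at (325,183), the clip at (147,187) with its mouth downward in the image, and the axle tip at (588,170). I'll measure all three from here.

```bash
python3 - <<'E'
from h import *
M=env.camera_model("wrist");D=np.load("pics/w1.npy");im=cv2.imread("pics/w1.png")[:,:,::-1];P=cloud(M,D);hsv=cv2.cvtColor(np.ascontiguousarray(im),cv2.COLOR_RGB2HSV)
w=(np.hypot(P[...,0]-.5425,P[...,1]+.072)<.03)&(P[...,2]>.043)&(P[...,2]<.055)
q=P[w];print("hub",len(q),((q.min(0)+q.max(0))/2).round(4),np.ptp(q,axis=0).round(3),np.median(q[:,2]).round(4))
w=(np.hypot(P[...,0]-.5425,P[...,1]+.072)<.06)&(P[...,2]>.022)&(P[...,2]<.035)
q=P[w];print("tyre",len(q),((q.min(0)+q.max(0))/2).round(4),np.ptp(q,axis=0).round(3))
a=(np.hypot(P[...,0]-.579,P[...,1]-.1755)<.03)&(P[...,2]>.108)&(P[...,2]<.125)
q=P[a];print("axle tip",len(q),((q.min(0)+q.max(0))/2).round(4),q.mean(0).round(4),np.percentile(q[:,2],[50,95]).round(4))
c=np.hypot(P[...,0]-.485,P[...,1]+.30)<.06
for nm,k,z in(("tab",c&(hsv[...,1]>185)&(P[...,2]>.003),.008),("ring",c&(hsv[...,1]<100),.005)):
    px=np.argwhere(k)[:,::-1];x=np.array([plane(M,*t,z)[:2] for t in px]) if len(px) else []
    print(nm,len(px),np.mean(x,0).round(4) if len(px) else 0,cv2.minAreaRect((x*1000).astype(np.float32)) if len(px)>4 else 0)
print(togo([.5425,-.072,.032]))
E
```

```text
hub 315 [ 0.5465 -0.077   0.047 ] [0.03  0.03  0.008] 0.0488
tyre 3469 [ 0.5464 -0.0773  0.0285] [0.099 0.099 0.013]
axle tip 330 [0.5832 0.1699 0.1114] [0.5824 0.1686 0.1121] [0.1125 0.114 ]
tab 198 [ 0.4826 -0.3083] ((482.15716552734375, -308.28570556640625), (14.489121437072754, 26.694974899291992), 66.4314193725586)
ring 139 [ 0.5062 -0.317 ] ((506.41558837890625, -317.92840576171875), (25.81178855895996, 20.993263244628906), 70.55512237548828)
[  4.7   8.5 138.7]
```

Call:
play_rows(commands="0 0 0 4 8 30 -1;0 0 0 0 0 0 -1;0 0 0 0 0 0 -1")

```text
time_s: 2.05
eef_pos: [0.54, -0.0629, 0.1408]
tcp_rot: [-0.415, -3.113, 0.001]
contact_force: [0.4, -0.5, 0.0]
grip_width: 0.0944
gripper_force: 0.0
```

```bash
cat >> h.py <<'E'
def look(tag):
    M=env.camera_model("wrist");im,D=env.read_camera("wrist");cv2.imwrite(f"pics/{tag}.png",im[:,:,::-1]);P=cloud(M,D)
    return M,im,P,cv2.cvtColor(im,cv2.COLOR_RGB2HSV)
def mid(P,c,r,z0,z1):
    q=P[(np.hypot(P[...,0]-c[0],P[...,1]-c[1])<r)&(P[...,2]>z0)&(P[...,2]<z1)]
    return (len(q),((q.min(0)+q.max(0))/2).round(4),np.ptp(q,axis=0).round(3),np.percentile(q[:,2],[50,95]).round(4)) if len(q) else 0
def clip(M,P,hsv,c0):
    c=np.hypot(P[...,0]-c0[0],P[...,1]-c0[1])<.05;o=[]
    for nm,k,z in(("tab",c&(hsv[...,1]>185)&(P[...,2]>.003),.009),("ring",c&(hsv[...,1]<100),.005)):
        px=np.argwhere(k)[:,::-1]
        if len(px)<5: continue
        x=np.array([plane(M,*t,z)[:2] for t in px]);r=cv2.minAreaRect((x*1000).astype(np.float32));o.append(np.array(r[0]));print(nm,len(px),x.mean(0).round(4),r)
    if len(o)==2: d=o[1]-o[0];print("dir deg",np.degrees(np.arctan2(d[1],d[0])))
E
python3 - <<'E'
from h import *
M,im,P,h=look("w2")
print("hub",mid(P,(.5425,-.072),.03,.043,.055));print("tyre",mid(P,(.5425,-.072),.065,.022,.035));print("axle",mid(P,(.579,.1755),.03,.108,.125));clip(M,P,h,(.485,-.30))
s=env.get_state();print(s["eef_pos"],togo([.5425,-.072,.032]))
E
```

```text
hub (373, array([ 0.5444, -0.0694,  0.0468]), array([0.03 , 0.029, 0.008]), array([0.0486, 0.0498]))
tyre (3925, array([ 0.5444, -0.0695,  0.0285]), array([0.099, 0.1  , 0.013]), array([0.0268, 0.0288]))
axle (422, array([0.5801, 0.1776, 0.1117]), array([0.018, 0.019, 0.007]), array([0.1129, 0.1145]))
tab 268 [ 0.4801 -0.2963] ((480.13690185546875, -297.27288818359375), (18.700851440429688, 30.365644454956055), 69.99394989013672)
ring 202 [ 0.5044 -0.3064] ((504.2308349609375, -306.4498596191406), (26.661659240722656, 22.277494430541992), 71.09620666503906)
dir deg -20.850990487800914
[ 0.54052802 -0.06300643  0.14152507] [ -4.2  -8.2 109.5]
```

Call:
play_rows(commands="0 0 0 -5.2 -5.8 35 -0.6;0 0 0 0 0 40 -0.6;0 0 0 0 0 25 -0.6;0 0 0 0 0 10 -0.6;0 0 0 0 0 0 -0.4;0 0 0 0 0 0 1;0 0 0 0 0 0 1;0 0 0 0 0 0 1", force=30)

```text
time_s: 2.9
eef_pos: [0.5446, -0.0701, 0.0318]
tcp_rot: [0.416, 3.112, 0.001]
contact_force: [-0.3, -0.0, -0.5]
grip_width: 0.0466
gripper_force: 0.0
```

Call:
play_rows(commands="0 0 0 0 0 0 1;0 0 0 0 0 0 1")

```text
time_s: 3.1
eef_pos: [0.544, -0.0701, 0.031]
tcp_rot: [0.416, 3.113, 0.0]
contact_force: [0.4, -0.2, -0.1]
grip_width: 0.0307
gripper_force: 0.0
```

Call:
play_rows(commands="0 0 0 0 0 0 1;0 0 0 0 0 0 1;0 0 0 0 0 -10 1;0 0 0 0 0 -40 1;0 0 0 0 0 -40 1;0 0 0 0 0 -40 1;0 0 0 0 0 -5 1;0 0 0 0 0 0 1")

```text
time_s: 3.9
eef_pos: [0.5445, -0.0701, 0.1672]
tcp_rot: [0.416, 3.111, 0.001]
contact_force: [-0.1, 1.0, -0.3]
grip_width: 0.0004
gripper_force: 0.0
```

```bash
python3 - <<'E'
from h import *
s=env.get_state();print(s["eef_pos"],s["contact_force"],s["gripper_force"],s["grip_width"],togo([.5795,.1765,.166]))
E
```

```text
[ 0.54450625 -0.07012088  0.16719309] [-0.11602435  0.95396341 -0.34192347] 0.0 0.000430273828529159 [ 31.  247.2   1.4]
```

The fingers closed without holding the wheel, so I'll look.

```bash
python3 - <<'E'
from h import *
M,im,P,h=look("w3")
print("hub",mid(P,(.5445,-.07),.03,.043,.055));print("tyre",mid(P,(.5445,-.07),.07,.022,.035))
E
```

```text
hub (325, array([ 0.5444, -0.0693,  0.0469]), array([0.03 , 0.03 , 0.007]), array([0.0488, 0.05  ]))
tyre (3434, array([ 0.5446, -0.0695,  0.0284]), array([0.099, 0.099, 0.013]), array([0.0268, 0.0288]))
```

View pics/w3.png

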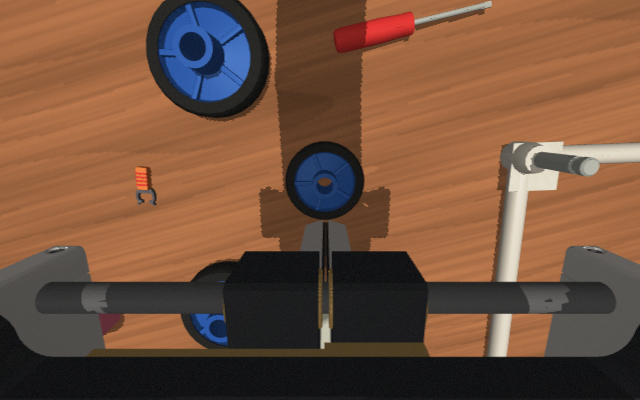

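The wheel hasn't moved: it's at (325,181), and the fingers are shut in front of it. The grip was too high on the hub, or I lifted before it took hold. I'll measure how far down the recess goes.

```bash
python3 - <<'E'
from h import *
M,im,P,h=look("w4")
r=np.hypot(P[...,0]-.5444,P[...,1]+.0694)
for a,b in((16.5,20),(20,25),(25,30),(30,34),(34,38),(40,48)):
    q=P[(r>a/1e3)&(r<b/1e3)][:,2]; print(a,b,np.percentile(q,[5,50,95]).round(4))
print(togo([.544,-.0697,.026]))
E
```

```text
16.5 20 [0.0235 0.3235 0.3269]
20 25 [0.0271 0.3323 0.3394]
25 30 [0.0236 0.3234 0.3391]
30 34 [0.0227 0.3226 0.3388]
34 38 [0.0239 0.3212 0.3386]
40 48 [0.0272 0.3243 0.3392]
[ -0.6   0.5 139. ]
```

Call:
play_rows(commands="0 0 0 0 0 0 -1;0 0 0 0 0 20 -1;0 0 0 0 0 40 -0.7;0 0 0 0 0 40 -0.6;0 0 0 0 0 28 -0.5;0 0 0 0 0 10 -0.4;0 0 0 0 0 2 -0.4;0 0 0 0 0 0 1", force=45)

```text
time_s: 4.8
eef_pos: [0.5443, -0.0704, 0.0263]
tcp_rot: [0.417, 3.113, -0.0]
contact_force: [-0.2, -0.1, 0.7]
grip_width: 0.0508
gripper_force: 0.0
```

Call:
play_rows(commands="0 0 0 0 0 0 1;0 0 0 0 0 0 1;0 0 0 0 0 0 1;0 0 0 0 0 0 1")

```text
time_s: 5.2
eef_pos: [0.5441, -0.0701, 0.0261]
tcp_rot: [0.416, 3.113, 0.0]
contact_force: [-0.9, 0.8, 0.8]
grip_width: 0.0198
gripper_force: 0.0
```

```bash
python3 - <<'E'
from h import *
im,D=env.read_camera("scene");a,_=env.read_camera("wrist")
c=cv2.resize(np.ascontiguousarray(im[110:260,220:420,::-1]),(480,360),interpolation=cv2.INTER_CUBIC);w=cv2.resize(np.ascontiguousarray(a[100:350,240:410,::-1]),(245,360))
cv2.imwrite("pics/s5.png",np.hstack([c,w]));s=env.get_state();print(s["grip_width"],s["gripper_force"])
E
```

```text
0.01200662794414535 0.0
```

View pics/s5.png

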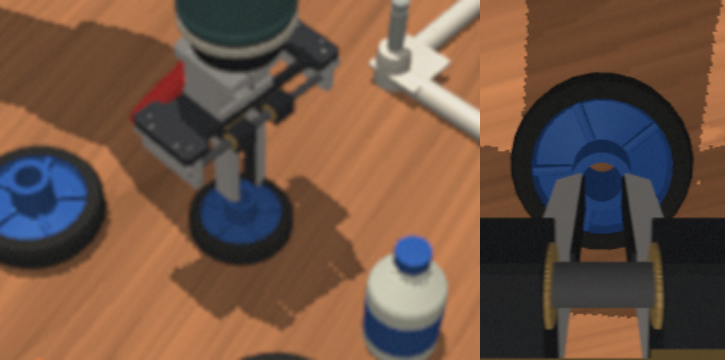

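Fingers show at the image-lower (+x) side of the hub, so the hub was missed. I'll compare the observed fingertips with the TCP.

```bash
python3 - <<'E'
from h import *
s=env.get_state();M=env.camera_model("wrist");e=s["eef_pos"];print(e,s["tcp_rot"],s["grip_width"],"TCP px",proj(M,e).round(1),"grasp px",proj(M,e+[0,0,.019]).round(1))
M,im,P,h=look("w6");hh=h
for u in (300,310,315,320,325,330,335,340,350):
    print(u,[tuple(P[v,u].round(3)) for v in range(150,250,12)])
E
```

```text
[ 0.54397918 -0.07012418  0.02589473] [4.16106332e-01 3.11356772e+00 5.78800776e-06] 0.01200662794414535 TCP px [323.7 216. ] grasp px [323.6 223.9]
300 [(np.float64(0.492), np.float64(-0.076), np.float64(0.001)), (np.float64(0.499), np.float64(-0.076), np.float64(0.028)), (np.float64(0.507), np.float64(-0.078), np.float64(0.028)), (np.float64(0.517), np.float64(-0.082), np.float64(0.022)), (np.float64(0.526), np.float64(-0.084), np.float64(0.021)), (np.float64(0.536), np.float64(-0.087), np.float64(0.022)), (np.float64(0.544), np.float64(-0.09), np.float64(0.024)), (np.float64(0.532), np.float64(-0.08), np.float64(0.087)), (np.float64(0.533), np.float64(-0.079), np.float64(0.104))]
310 [(np.float64(0.494), np.float64(-0.068), np.float64(0.001)), (np.float64(0.501), np.float64(-0.069), np.float64(0.029)), (np.float64(0.51), np.float64(-0.071), np.float64(0.026)), (np.float64(0.518), np.float64(-0.074), np.float64(0.027)), (np.float64(0.528), np.float64(-0.077), np.float64(0.023)), (np.float64(0.531), np.float64(-0.076), np.float64(0.046)), (np.float64(0.534), np.float64(-0.076), np.f
[... 3234 characters left out ...]
p.float64(-0.058), np.float64(0.067)), (np.float64(0.539), np.float64(-0.059), np.float64(0.086)), (np.float64(0.539), np.float64(-0.06), np.float64(0.102))]
350 [(np.float64(0.503), np.float64(-0.037), np.float64(0.001)), (np.float64(0.508), np.float64(-0.04), np.float64(0.028)), (np.float64(0.517), np.float64(-0.043), np.float64(0.027)), (np.float64(0.527), np.float64(-0.045), np.float64(0.021)), (np.float64(0.535), np.float64(-0.047), np.float64(0.027)), (np.float64(0.545), np.float64(-0.049), np.float64(0.024)), (np.float64(0.555), np.float64(-0.052), np.float64(0.024)), (np.float64(0.54), np.float64(-0.053), np.float64(0.087)), (np.float64(0.539), np.float64(-0.055), np.float64(0.104))]
```

```bash
python3 - <<'E'
from h import *
s=env.get_state();e=s["eef_pos"];M,im,P,h=look("w7")
R=Ro.from_rotvec(s["tcp_rot"]).as_matrix();Q=(P-e)@R*1000
m=(abs(Q[...,0])<14)&(abs(Q[...,1])<40)&(P[...,2]>.0515)&(P[...,2]<.11)
q=Q[m];print("tool-frame finger pts: n",len(q),"z pct(tip end)",np.percentile(q[:,2],[95,99,100]).round(1),"width",s["grip_width"])
for lo in range(-85,0,6):
    k=q[(q[:,2]>lo)&(q[:,2]<=lo+6)]
    if len(k):print(lo,len(k),"x",k[:,0].min().round(1),k[:,0].max().round(1),"y",k[:,1].min().round(1),k[:,1].max().round(1))
E
```

```text
tool-frame finger pts: n 1405 z pct(tip end) [-41.9 -37.6 -34.9] width 0.00824561385871416
-85 206 x 6.4 9.2 y -14.7 17.3
-79 271 x -9.0 9.0 y -14.8 17.5
-73 201 x 3.8 9.2 y -14.7 17.3
-67 175 x 6.7 9.3 y -14.8 17.4
-61 153 x 6.6 9.0 y -14.4 17.3
-55 182 x -9.1 8.9 y -14.8 17.1
-49 129 x 1.6 8.9 y -14.3 17.0
-43 78 x 6.6 8.9 y -11.5 14.2
-37 10 x 6.7 8.4 y -5.5 8.8
```

The wrist depth shows the fingers ending about 35 mm short of the stated TCP, which explains the miss: they closed above the hub. I'll open to about 44 mm and go down by feel into the recess around the hub.

Call:
play_rows(commands="0 0 0 -1 -1 0 0.05;0 0 0 0 0 0 0.05;0 0 0 0 0 0 0.05;0 0 0 0 0 8 0.05;0 0 0 0 0 8 0.05;0 0 0 0 0 6 0.05;0 0 0 0 0 0 0.05")

```text
time_s: 6.1
eef_pos: [0.5438, -0.0714, 0.0025]
tcp_rot: [-0.416, -3.112, 0.001]
contact_force: [1.0, 0.1, 0.0]
grip_width: 0.0442
gripper_force: 0.0
```

Call:
play_rows(commands="0 0 0 0 0 3 0.05;0 0 0 0 0 2 0.05;0 0 0 0 0 0 0.05")

```text
time_s: 6.4
eef_pos: [0.5445, -0.0714, -0.0015]
tcp_rot: [-0.416, -3.114, 0.0]
contact_force: [0.3, -1.3, -0.2]
grip_width: 0.0448
gripper_force: 0.0
```

Call:
play_rows(commands="0 0 0 0 0 2 0.05;0 0 0 0 0 2 0.05;0 0 0 0 0 0 0.05")

```text
time_s: 6.7
eef_pos: [0.5444, -0.0714, -0.0055]
tcp_rot: [-0.416, -3.114, 0.0]
contact_force: [0.6, -0.2, -0.7]
grip_width: 0.0448
gripper_force: 0.0
```

Call:
play_rows(commands="0 0 0 0 0 1.5 0.05;0 0 0 0 0 1.5 0.05;0 0 0 0 0 0 0.05")

```text
time_s: 7.0
eef_pos: [0.5447, -0.0714, -0.0076]
tcp_rot: [0.416, 3.114, 0.001]
contact_force: [-6.5, 1.0, 17.1]
grip_width: 0.0447
gripper_force: 8.8
```

Contact at TCP z ≈ -0.007, which confirms the fingertips stop about 30 mm behind the TCP. I'll back off 1.5 mm and grip.

Call:
play_rows(commands="0 0 0 0 0 -2 0.05;0 0 0 0 0 0 1;0 0 0 0 0 0 1;0 0 0 0 0 0 1;0 0 0 0 0 0 1;0 0 0 0 0 0 1;0 0 0 0 0 0 1", force=40)

```text
time_s: 7.7
eef_pos: [0.5445, -0.0714, -0.0064]
tcp_rot: [-0.416, -3.114, 0.0]
contact_force: [0.3, -0.4, -0.9]
grip_width: 0.029
gripper_force: 40.0
```

Call:
play_rows(commands="0 0 0 0 0 -10 1;0 0 0 0 0 -35 1;0 0 0 0 0 -40 1;0 0 0 0 0 -40 1;0 0 0 0 0 -10 1;0 0 0 0 0 0 1;0 0 0 0 0 0 1")

```text
time_s: 8.4
eef_pos: [0.5439, -0.0711, 0.1278]
tcp_rot: [-0.416, -3.113, 0.0]
contact_force: [0.4, -0.8, -3.5]
grip_width: 0.029
gripper_force: 40.0
```

```bash
cat >> h.py <<'E'
def tool(P):
    s=env.get_state();R=Ro.from_rotvec(s["tcp_rot"]).as_matrix();return (P-s["eef_pos"])@R*1000
E
python3 - <<'E'
from h import *
s=env.get_state();M,im,P,h=look("w8");Q=tool(P);print(s["eef_pos"],s["grip_width"],s["gripper_force"],s["contact_force"])
dark=(h[...,2]<70)
# tyre: outer rim circle from visible tyre edge, tool frame
m=(np.hypot(Q[...,0],Q[...,1])<60)&(Q[...,2]>-40)&(Q[...,2]<-20);q=Q[m]
print("tyre",len(q),q.min(0).round(1),q.max(0).round(1),np.median(q[:,2]).round(1))
r=[]
for a in np.radians(np.arange(-60,61,10)):
    d=np.array([np.cos(a),np.sin(a)]);t=q[:,:2]@d;r.append((np.degrees(a).round(),np.percentile(t,99.8).round(1)))
print(r)
print("axle",mid(P,(.580,.1765),.03,.108,.125))
E
```

```text
[ 0.54393577 -0.07114486  0.12778344] 0.029044631003435944 39.99916797503829 [ 0.41925148 -0.81170357 -3.53945057]
tyre 10316 [-37.8 -48.5 -40. ] [ 50.2  51.2 -20. ] -32.4
[(np.float64(-60.0), np.float64(47.9)), (np.float64(-50.0), np.float64(48.1)), (np.float64(-40.0), np.float64(48.4)), (np.float64(-30.0), np.float64(48.8)), (np.float64(-20.0), np.float64(49.3)), (np.float64(-10.0), np.float64(49.7)), (np.float64(0.0), np.float64(49.9)), (np.float64(10.0), np.float64(50.0)), (np.float64(20.0), np.float64(50.2)), (np.float64(30.0), np.float64(50.3)), (np.float64(40.0), np.float64(50.2)), (np.float64(50.0), np.float64(50.3)), (np.float64(60.0), np.float64(50.3))]
axle (390, array([0.5796, 0.1748, 0.1119]), array([0.018, 0.015, 0.008]), array([0.1128, 0.1144]))
```

The wheel is held, its centre at tool (0,+1.3) and the underside level with the jaws. I'll move beside the axle for a close measurement.

Call:
play_rows(commands="0 0 0 2 25 0 1;0 0 0 4 45 0 1;0 0 0 4 45 0 1;0 0 0 4 40 0 1;0 0 0 1 17 0 1;0 0 0 0 0 0 1;0 0 0 0 0 0 1")

```text
time_s: 9.15
eef_pos: [0.5747, 0.0976, 0.1275]
tcp_rot: [-0.417, -3.112, 0.002]
contact_force: [-0.3, -0.2, -3.1]
grip_width: 0.0292
gripper_force: 40.0
```

```bash
python3 - <<'E'
from h import *
s=env.get_state();M,im,P,h=look("w9");Q=tool(P);print(s["eef_pos"],s["grip_width"],s["contact_force"])
m=(np.hypot(Q[...,0],Q[...,1])<56)&(Q[...,2]>-40)&(Q[...,2]<-20);q=Q[m]
print("tyre",len(q),q.min(0).round(1),q.max(0).round(1))
a=mid(P,(.580,.1765),.025,.109,.125);print("axle",a)
c=np.argwhere((np.hypot(P[...,0]-.58,P[...,1]-.1765)<.025)&(P[...,2]>.111)&(P[...,2]<.125))[:,::-1]
(x,y),r=cv2.minEnclosingCircle(c.astype(np.float32));print("tip px",x,y,r,plane(M,x,y,.113).round(4), tool(plane(M,x,y,.113)).round(1),tool(a[1]).round(1))
E
```

```text
[0.57470303 0.09755993 0.12753322] 0.02919950051148054 [-0.29765079 -0.19805686 -3.12606697]
tyre 10343 [-37.6 -48.2 -40. ] [ 50.6  51.9 -20. ]
axle (395, array([0.58  , 0.1782, 0.1122]), array([0.018, 0.018, 0.006]), array([0.1133, 0.1146]))
tip px 421.0 191.6875 11.323644638061523 [0.5798 0.1778 0.113 ] [16.5 79.3 14.7] [16.4 79.7 15.5]
```

View pics/w9.png

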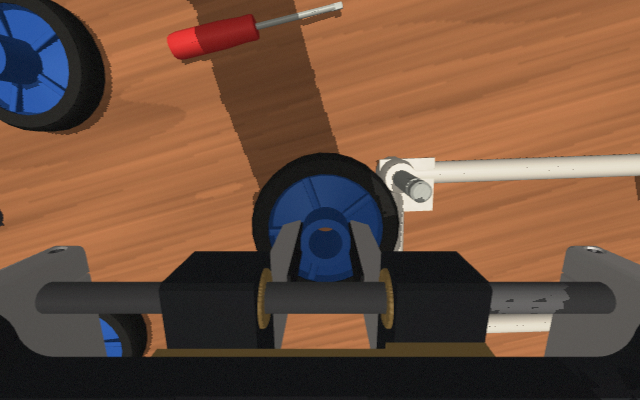

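The view shows the wheel held by its hub at (325,240), with the axle tip at (421,191). The shift needed is about tool (16,78). I'll move over and descend by feel.

Call:
play_rows(commands="0 0 0 4 20 0 1;0 0 0 6 35 0 1;0 0 0 6 22.7 0 1;0 0 0 0 0 0 1;0 0 0 0 0 8 1;0 0 0 0 0 5 1;0 0 0 0 0 0 1")

```text
time_s: 9.9
eef_pos: [0.5798, 0.176, 0.1146]
tcp_rot: [-0.419, -3.112, 0.002]
contact_force: [-0.5, -0.0, -2.6]
grip_width: 0.0291
gripper_force: 40.0
```

Call:
play_rows(commands="0 0 0 0 0 3 1;0 0 0 0 0 3 1;0 0 0 0 0 0 1")

```text
time_s: 10.2
eef_pos: [0.5801, 0.1774, 0.1093]
tcp_rot: [-0.417, -3.113, 0.001]
contact_force: [-0.5, -0.3, -1.8]
grip_width: 0.0293
gripper_force: 40.0
```

Call:
play_rows(commands="0 0 0 0 0 2 1;0 0 0 0 0 2 1;0 0 0 0 0 0 1")

```text
time_s: 10.5
eef_pos: [0.5801, 0.1777, 0.1054]
tcp_rot: [-0.416, -3.114, 0.0]
contact_force: [-0.5, 0.1, -2.0]
grip_width: 0.0289
gripper_force: 40.0
```

Call:
play_rows(commands="0 0 0 0 -0.7 2 1;0 0 0 0 0 2 1;0 0 0 0 0 0 1")

```text
time_s: 10.8
eef_pos: [0.5799, 0.1769, 0.1014]
tcp_rot: [-0.416, -3.114, 0.0]
contact_force: [0.1, 0.5, -2.5]
grip_width: 0.0288
gripper_force: 40.0
```

Call:
play_rows(commands="0 0 0 0 0 3 1;0 0 0 0 0 3 1;0 0 0 0 0 0 1")

```text
time_s: 11.1
eef_pos: [0.5798, 0.1769, 0.0951]
tcp_rot: [-0.416, -3.113, 0.001]
contact_force: [-0.4, 0.4, -2.2]
grip_width: 0.0292
gripper_force: 40.0
```

It's threaded, with no contact. Lowering.

Call:
play_rows(commands="0 0 0 0 0 12 1;0 0 0 0 0 15 1;0 0 0 0 0 12 1;0 0 0 0 0 7 1;0 0 0 0 0 3 1;0 0 0 0 0 0 1")

```text
time_s: 11.7
eef_pos: [0.5799, 0.1768, 0.0462]
tcp_rot: [-0.416, -3.113, 0.001]
contact_force: [-0.5, -0.3, -2.1]
grip_width: 0.0293
gripper_force: 40.0
```

Call:
play_rows(commands="0 0 0 0 0 2 1;0 0 0 0 0 1 1;0 0 0 0 0 0 1")

```text
time_s: 12.0
eef_pos: [0.5801, 0.1771, 0.0438]
tcp_rot: [0.416, 3.114, 0.0]
contact_force: [0.6, 0.3, -3.3]
grip_width: 0.0291
gripper_force: 40.0
```

Call:
play_rows(commands="0 0 0 0 0 2 1;0 0 0 0 0 1.5 1;0 0 0 0 0 1 1;0 0 0 0 0 0 1")

```text
time_s: 12.4
eef_pos: [0.58, 0.177, 0.039]
tcp_rot: [-0.416, -3.114, 0.0]
contact_force: [0.9, -0.9, -2.7]
grip_width: 0.0289
gripper_force: 40.0
```

Call:
play_rows(commands="0 0 0 0 0 1 1;0 0 0 0 0 0 1")

```text
time_s: 12.6
eef_pos: [0.5802, 0.177, 0.0386]
tcp_rot: [0.416, 3.114, 0.0]
contact_force: [-1.8, -1.2, 4.6]
grip_width: 0.0291
gripper_force: 40.0
```

Call:
play_rows(commands="0 0 0 0 0 0.6 1;0 0 0 0 0 0 1")

```text
time_s: 12.8
eef_pos: [0.5803, 0.177, 0.0385]
tcp_rot: [0.416, 3.114, 0.001]
contact_force: [-5.0, -2.0, 15.0]
grip_width: 0.0296
gripper_force: 40.0
```

Home on the boss: TCP 0.0386 against −0.0064 on the bench is exactly 45 mm. I'll release, lift, close, and touch the axle tip with shut fingers to get its height.

Call:
play_rows(commands="0 0 0 0 0 -0.8 1;0 0 0 0 0 0 0.05;0 0 0 0 0 0 0.05;0 0 0 0 0 -3 0.05;0 0 0 0 0 -20 0.05;0 0 0 0 0 -35 0.1;0 0 0 0 0 0 1;0 0 0 0 0 0 1", force=15)

```text
time_s: 13.6
eef_pos: [0.5805, 0.1773, 0.0971]
tcp_rot: [0.416, 3.113, 0.001]
contact_force: [-0.0, -0.3, -0.5]
grip_width: 0.0298
gripper_force: 0.0
```

Call:
play_rows(commands="0 0 0 0 0 0 1;0 0 0 0 0 0 1;0 0 0 0 0 5 1;0 0 0 0 0 0 1")

```text
time_s: 14.0
eef_pos: [0.5795, 0.1768, 0.0902]
tcp_rot: [-0.416, -3.113, 0.001]
contact_force: [-0.8, -0.8, -0.2]
grip_width: 0.0006
gripper_force: 0.0
```

```bash
python3 - <<'E'
from h import *
s=env.get_state();print(s["eef_pos"],s["grip_width"],s["contact_force"])
M,im,P,h=look("w10");Q=tool(P)
m=(abs(Q[...,0])<14)&(abs(Q[...,1])<30)&(Q[...,2]>-60)&(P[...,2]>.118);q=Q[m];print("tips",len(q),np.percentile(q[:,2],[95,99,100]).round(1))
im,D=env.read_camera("scene");P=cloud(env.camera_model("scene"),D)
q=P[(np.hypot(P[...,0]-.58,P[...,1]-.1775)<.06)&(P[...,2]>.06)&(P[...,2]<.08)];print("tyre z",np.percentile(q[:,2],[50,90]).round(4),((q.min(0)+q.max(0))/2).round(4))
cv2.imwrite("pics/s10.png",cv2.resize(np.ascontiguousarray(im[60:180,310:470,::-1]),(640,480),interpolation=cv2.INTER_CUBIC))
E
```

```text
[0.57949548 0.17679254 0.0902068 ] 0.0006476548061512714 [-0.78090651 -0.84445493 -0.16252464]
tips 464 [-38.1 -35.3 -34.5]
tyre z [0.0694 0.0733] [0.5772 0.1733 0.0699]
```

View pics/s10.png

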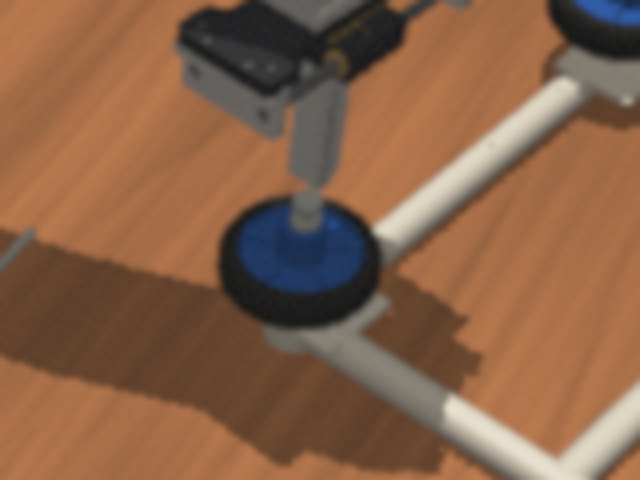

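The wheel sits on the boss with the axle through it, and the fingers are shut above the tip. Now I'll touch down.

Call:
play_rows(commands="0 0 0 0 0 3 1;0 0 0 0 0 1 1;0 0 0 0 0 0 1")

```text
time_s: 14.4
eef_pos: [0.58, 0.177, 0.0872]
tcp_rot: [-0.416, -3.114, 0.0]
contact_force: [-0.2, -0.8, 0.8]
grip_width: 0.0004
gripper_force: 0.0
```

Call:
play_rows(commands="0 0 0 0 0 1 1;0 0 0 0 0 0 1")

```text
time_s: 14.6
eef_pos: [0.58, 0.177, 0.0863]
tcp_rot: [-0.416, -3.114, 0.0]
contact_force: [0.3, 0.2, -0.0]
grip_width: 0.0006
gripper_force: 0.0
```

Call:
play_rows(commands="0 0 0 0 0 1 1;0 0 0 0 0 0 1")

```text
time_s: 14.8
eef_pos: [0.58, 0.177, 0.0853]
tcp_rot: [-0.416, -3.114, 0.0]
contact_force: [-0.0, 0.3, 0.1]
grip_width: 0.0004
gripper_force: 0.0
```

Call:
play_rows(commands="0 0 0 0 0 1 1;0 0 0 0 0 0 1")

```text
time_s: 15.0
eef_pos: [0.58, 0.177, 0.0843]
tcp_rot: [-0.416, -3.114, 0.0]
contact_force: [-0.2, -0.3, -0.2]
grip_width: 0.0005
gripper_force: 0.0
```

Call:
play_rows(commands="0 0 0 0 0 0.8 1;0 0 0 0 0 0 1")

```text
time_s: 15.2
eef_pos: [0.58, 0.177, 0.0835]
tcp_rot: [-0.416, -3.114, 0.0]
contact_force: [0.6, 0.4, -0.5]
grip_width: 0.0007
gripper_force: 0.0
```

Call:
play_rows(commands="0 0 0 0 0 0.8 1;0 0 0 0 0 0 1")

```text
time_s: 15.4
eef_pos: [0.58, 0.177, 0.0827]
tcp_rot: [-0.416, -3.114, 0.0]
contact_force: [0.2, -0.4, -0.3]
grip_width: 0.0001
gripper_force: 0.0
```

Call:
play_rows(commands="0 0 0 0 0 0.8 1;0 0 0 0 0 0 1")

```text
time_s: 15.6
eef_pos: [0.58, 0.177, 0.0819]
tcp_rot: [-0.416, -3.114, 0.0]
contact_force: [-0.2, -0.0, 0.2]
grip_width: 0.0003
gripper_force: 0.0
```

Call:
play_rows(commands="0 0 0 0 0 0.8 1;0 0 0 0 0 0 1")

```text
time_s: 15.8
eef_pos: [0.58, 0.177, 0.0811]
tcp_rot: [-0.416, -3.114, 0.0]
contact_force: [-0.1, 0.5, -0.0]
grip_width: 0.0005
gripper_force: 0.0
```

Call:
play_rows(commands="0 0 0 0 0 0.8 1;0 0 0 0 0 0 1")

```text
time_s: 16.0
eef_pos: [0.58, 0.177, 0.0803]
tcp_rot: [-0.416, -3.114, 0.0]
contact_force: [-0.7, -0.0, 0.4]
grip_width: 0.0002
gripper_force: 0.0
```

Call:
play_rows(commands="0 0 0 0 0 0.8 1;0 0 0 0 0 0 1")

```text
time_s: 16.2
eef_pos: [0.58, 0.177, 0.0795]
tcp_rot: [-0.416, -3.114, 0.0]
contact_force: [0.7, 0.5, -0.1]
grip_width: 0.0001
gripper_force: 0.0
```

Call:
play_rows(commands="0 0 0 0 0 0.8 1;0 0 0 0 0 0 1")

```text
time_s: 16.4
eef_pos: [0.58, 0.177, 0.0787]
tcp_rot: [-0.416, -3.114, 0.0]
contact_force: [-0.4, -0.1, 0.1]
grip_width: 0.0004
gripper_force: 0.0
```

Call:
play_rows(commands="0 0 0 0 0 0.8 1;0 0 0 0 0 0 1")

```text
time_s: 16.6
eef_pos: [0.5802, 0.177, 0.0784]
tcp_rot: [0.416, 3.114, 0.0]
contact_force: [-2.4, -0.3, 6.7]
grip_width: 0.0003
gripper_force: 3.1
```

Tip contact at TCP z = 0.0784. Next, the clip.

Call:
play_rows(commands="0 0 0 0 0 -20 1;0 0 0 0 -15 -22 0.2;0 0 0 -2.5 -45 0 0.2;0 0 0 -2.5 -45 0 0.2;0 0 0 -2.5 -45 0 0.2;0 0 0 -2.5 -45 0 0.2;0 0 0 -2.5 -45 0 0.2;0 0 0 -2.5 -45 0 0.2")

```text
time_s: 17.4
eef_pos: [0.5191, -0.1035, 0.1202]
tcp_rot: [0.416, 3.113, 0.0]
contact_force: [1.3, -1.3, -0.7]
grip_width: 0.0377
gripper_force: 0.0
```

Call:
play_rows(commands="0 0 0 -2.5 -45 0 0.2;0 0 0 -2.5 -45 0 0.2;0 0 0 -2.5 -45 0 0.2;0 0 0 -2.5 -45 15 0.2;0 0 0.08 -2 -20 15 0.2;0 0 0 0 0 0 0.2;0 0 0 0 0 0 0.2;0 0 0 0 0 0 0.2")

```text
time_s: 18.2
eef_pos: [0.4795, -0.297, 0.0904]
tcp_rot: [0.537, 3.095, 0.0]
contact_force: [0.1, -0.4, 0.4]
grip_width: 0.0376
gripper_force: 0.0
```

```bash
python3 - <<'E'
from h import *
s=env.get_state();print(s["eef_pos"],s["tcp_rot"],s["grip_width"])
M,im,P,h=look("w11");clip(M,P,h,(.485,-.30))
cv2.imwrite("pics/w11c.png",cv2.resize(np.ascontiguousarray(im[100:300,200:460,::-1]),(780,600),interpolation=cv2.INTER_CUBIC))
R=Ro.from_rotvec(s["tcp_rot"]).as_matrix();print("tool -x deg",np.degrees(np.arctan2(-R[1,0],-R[0,0])))
E
```

```text
[ 0.47945097 -0.29702432  0.09044307] [5.36640428e-01 3.09477821e+00 4.23696183e-04] 0.03756377717816356
tab 294 [ 0.4805 -0.2988] ((582.2233276367188, -329.3554382324219), (13.141900062561035, 243.69020080566406), 73.42826080322266)
ring 39966 [ 0.6355 -0.3671] ((610.0640258789062, -357.84210205078125), (605.2591552734375, 256.38751220703125), 70.34809875488281)
dir deg -45.657042642815675
tool -x deg -19.674762230392638
```

View pics/w11c.png

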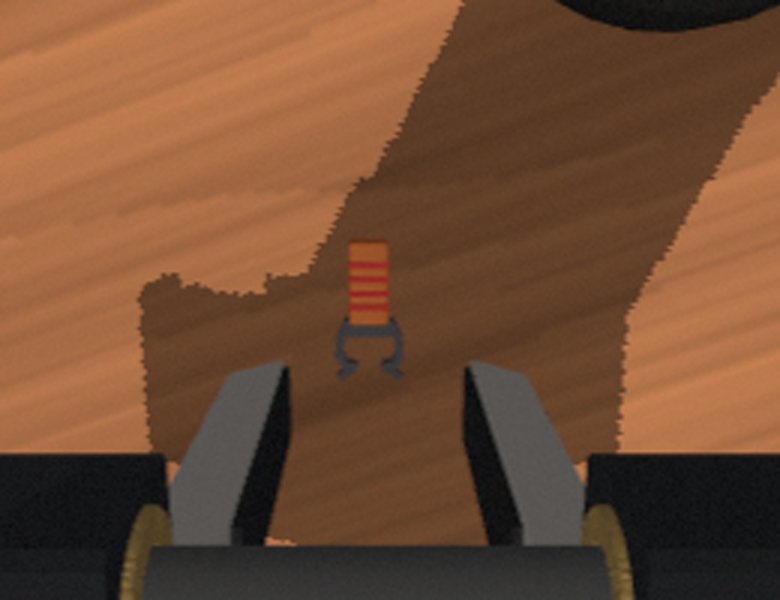

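The crop shows the clip aligned with the tool, tab centre at crop (368,283) and ring at (370,350), with the fingers on either side at column 376.

```bash
python3 - <<'E'
from h import *
M=env.camera_model("wrist")
px=lambda x,y:(200+x/3-.33,100+y/3-.33)
for n,p,z in(("tab back",(368.5,241),.010),("tab front",(369,325),.009),("tabL",(349,283),.010),("tabR",(388,283),.010),("ring L",(337,340),.005),("ring R",(404,340),.005),("jawL",(344,378),.005),("jawR",(400,376),.005)):
    print(n,tool(plane(M,*px(*p),z)).round(1))
# fingers tool-frame now
M,im,P,h=look("w12");Q=tool(P)
for sgn in(-1,1):
    q=Q[(abs(Q[...,0])<14)&(Q[...,1]*sgn>5)&(Q[...,1]*sgn<45)&(Q[...,2]<-20)&(Q[...,2]>-60)];print(sgn,len(q),np.percentile(q,[1,99],axis=0).round(1).tolist())
E
```

```text
tab back [13.9 -1.5 80.5]
tab front [-16.4  -1.4  81.5]
tabL [-0.9 -8.4 80.5]
tabR [-0.9  5.2 80.5]
ring L [-23.1 -13.   85.5]
ring R [-23.1  11.2  85.5]
jawL [-37.5 -10.6  85.6]
jawR [-36.7   9.8  85.6]
-1 351 [[-8.3, -28.8, -59.9], [9.0, -17.2, -36.5]]
1 352 [[-8.4, 20.1, -59.9], [9.0, 31.7, -36.5]]
```

Call:
play_rows(commands="0 0 0 -1.7 -2.9 20 0.2;0 0 0 0 0 35 0.2;0 0 0 0 0 35 0.2;0 0 0 0 0 20 0.2;0 0 0 0 0 8 0.3;0 0 0 0 0 0 0.3;0 0 0 0 0 0 0.3")

```text
time_s: 19.0
eef_pos: [0.4801, -0.3015, -0.0268]
tcp_rot: [0.539, 3.094, -0.001]
contact_force: [0.2, -0.4, 0.6]
grip_width: 0.0331
gripper_force: 0.0
```

Call:
play_rows(commands="0 0 0 0 0 2 0.3;0 0 0 0 0 0 0.3")

```text
time_s: 19.2
eef_pos: [0.4799, -0.3014, -0.0293]
tcp_rot: [0.54, 3.094, -0.0]
contact_force: [0.5, -0.3, 0.5]
grip_width: 0.0332
gripper_force: 0.0
```

Call:
play_rows(commands="0 0 0 0 0 1 0.3;0 0 0 0 0 0 0.3")

```text
time_s: 19.4
eef_pos: [0.4795, -0.3014, -0.0308]
tcp_rot: [0.54, 3.094, -0.0]
contact_force: [0.7, -0.7, 0.4]
grip_width: 0.0332
gripper_force: 0.0
```

Call:
play_rows(commands="0 0 0 0 0 1 0.3;0 0 0 0 0 0 0.3")

```text
time_s: 19.6
eef_pos: [0.4793, -0.3013, -0.0321]
tcp_rot: [-0.54, -3.095, 0.0]
contact_force: [-0.5, 0.3, -0.1]
grip_width: 0.033
gripper_force: 0.0
```

Call:
play_rows(commands="0 0 0 0 0 1 0.3;0 0 0 0 0 0 0.3")

```text
time_s: 19.8
eef_pos: [0.4793, -0.3013, -0.0331]
tcp_rot: [-0.54, -3.095, 0.0]
contact_force: [0.3, 0.4, 0.2]
grip_width: 0.0326
gripper_force: 0.0
```

Call:
play_rows(commands="0 0 0 0 0 0.7 0.3;0 0 0 0 0 0 0.3")

```text
time_s: 20.0
eef_pos: [0.4793, -0.3013, -0.0338]
tcp_rot: [-0.541, -3.095, 0.0]
contact_force: [-0.2, 1.0, 0.5]
grip_width: 0.0331
gripper_force: 0.0
```

Call:
play_rows(commands="0 0 0 0 0 0.7 0.3;0 0 0 0 0 0 0.3")

```text
time_s: 20.2
eef_pos: [0.4793, -0.3014, -0.0344]
tcp_rot: [0.54, 3.095, -0.0]
contact_force: [0.2, 0.1, -0.4]
grip_width: 0.0329
gripper_force: 0.0
```

Call:
play_rows(commands="0 0 0 0 0 0.6 0.3;0 0 0 0 0 0 0.3")

```text
time_s: 20.4
eef_pos: [0.4794, -0.3014, -0.0345]
tcp_rot: [0.541, 3.094, 0.0]
contact_force: [-2.7, 2.8, 10.9]
grip_width: 0.0328
gripper_force: 5.5
```

Bench contact at TCP z = −0.0345, so the axle tip is at z = 0.1129 and the groove spans 0.0974–0.1039. The clip's underside should go to about 0.0982. I'll back off 1 mm and grip.

Call:
play_rows(commands="0 0 0 0 0 -1.2 0.3;0 0 0 0 0 0 1;0 0 0 0 0 0 1;0 0 0 0 0 0 1;0 0 0 0 0 0 1;0 0 0 0 0 0 1;0 0 0 0 0 0 1", force=30)

```text
time_s: 21.1
eef_pos: [0.4793, -0.3014, -0.0338]
tcp_rot: [-0.541, -3.095, 0.0]
contact_force: [0.1, -0.1, -0.8]
grip_width: 0.0135
gripper_force: 30.0
```

Call:
play_rows(commands="0 0 0 0 0 -8 1;0 0 0 0 0 -35 1;0 0 0 0 0 -40 1;0 0 0 0 0 -35 1;0 0 0 11 40 0 1;0 0 0 11 40 0 1;0 0 0 11 40 0 1;0 0 0 11 40 0 1")

```text
time_s: 21.9
eef_pos: [0.4921, -0.1344, 0.0849]
tcp_rot: [0.541, 3.094, 0.0]
contact_force: [1.0, -0.2, 0.2]
grip_width: 0.0138
gripper_force: 30.0
```

Call:
play_rows(commands="0 0 0 11 40 0 1;0 0 0 11 40 0 1;0 0 0 11 40 0 1;0 0 0 11 40 0 1;0 0 0 11 40 0 1;0 0 0 11 40 0 1;0 0 0 11 40 0 1;0 0 0 11 34 0 1")

```text
time_s: 22.7
eef_pos: [0.5158, 0.1916, 0.0848]
tcp_rot: [0.539, 3.094, 0.001]
contact_force: [1.0, -0.2, -0.8]
grip_width: 0.0136
gripper_force: 30.0
```

Call:
play_rows(commands="0 0 0 0 8 0 1;0 0 0 0 0 0 1;0 0 0 0 0 0 1")

```text
time_s: 23.0
eef_pos: [0.5186, 0.1955, 0.0844]
tcp_rot: [0.542, 3.094, -0.001]
contact_force: [-0.4, -1.7, -1.6]
grip_width: 0.0134
gripper_force: 30.0
```

```bash
python3 - <<'E'
from h import *
s=env.get_state();print(s["eef_pos"],s["tcp_rot"],s["grip_width"],s["gripper_force"],s["contact_force"])
M,im,P,h=look("w13")
cv2.imwrite("pics/w13c.png",cv2.resize(np.ascontiguousarray(im[160:310,230:430,::-1]),(800,600),interpolation=cv2.INTER_CUBIC))
a=mid(P,(.580,.1775),.013,.108,.116);print("axle",a,tool(a[1]).round(1))
c=np.argwhere((np.hypot(P[...,0]-.58,P[...,1]-.1775)<.013)&(P[...,2]>.1115)&(P[...,2]<.116))[:,::-1];(x,y),r=cv2.minEnclosingCircle(c.astype(np.float32));print(x,y,r,plane(M,x,y,.1129),tool(plane(M,x,y,.1129)).round(1))
E
```

```text
[0.51864571 0.19546167 0.08441007] [ 5.42386309e-01  3.09415161e+00 -8.07923660e-04] 0.013435291321862181 29.988713264465332 [-0.37136655 -1.73563889 -1.64166466]
axle (122, array([0.5846, 0.1772, 0.1132]), array([0.01 , 0.015, 0.004]), array([0.1135, 0.1145])) [-68.1   5.5 -28.8]
330.0 315.0 10.049975395202637 [0.58324725 0.17722433 0.1129    ] [-66.8   5.1 -28.5]
```

View pics/w13c.png

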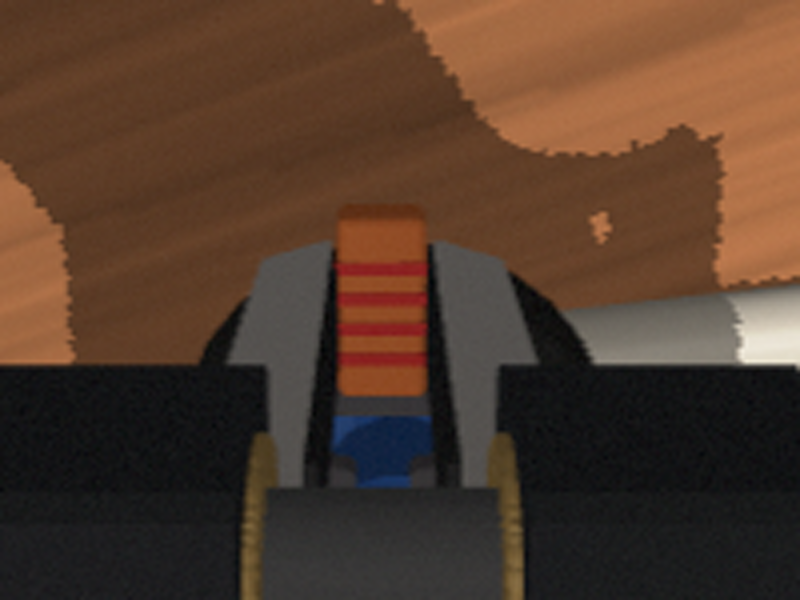

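```bash
python3 - <<'E'
from h import *
M=env.camera_model("wrist");px=lambda x,y:(230+x/4-.37,160+y/4-.37)
for n,p in(("back",(383,213)),("front",(383,396)),("L",(338,300)),("R",(428,300))): print(n,tool(plane(M,*px(*p),.1279)).round(1))
print("axle in tool",tool(np.array([.580,.178,.113])).round(1)); print(env.get_state()["eef_pos"])
E
```

```text
back [ 15.6   1.3 -43.5]
front [-15.    1.4 -43.5]
L [  1.3  -5.7 -43.5]
R [  1.4   8.4 -43.5]
axle in tool [-63.5   4.7 -28.6]
[0.51867218 0.19519062 0.08442308]
```

Clip origin is at tool (−26.2, 1.35) and the axle at (−63.5, 4.7): shift y +3.3, lower 20 mm to groove height, then creep along −x.

Call:
play_rows(commands="0 0 0 0 3.3 0 1;0 0 0 0 0 12 1;0 0 0 0 0 8 1;0 0 0 0 0 0 1;0 0 0 -10 0 0 1;0 0 0 -6 0 0 1;0 0 0 0 0 0 1;0 0 0 0 0 0 1")

```text
time_s: 23.85
eef_pos: [0.535, 0.1944, 0.0642]
tcp_rot: [0.541, 3.094, -0.0]
contact_force: [-0.2, 0.3, -0.7]
grip_width: 0.0139
gripper_force: 30.0
```

```bash
python3 - <<'E'
from h import *
s=env.get_state();print(s["eef_pos"],s["contact_force"],"axle in tool",tool(np.array([.580,.178,.113])).round(1),"z to go mm",((s["eef_pos"][2]-.0644)*1000).round(2))
E
```

```text
[0.5349793  0.19435068 0.06424892] [-0.19213876  0.31473322 -0.69386468] axle in tool [-47.9  -0.1 -48.7] z to go mm -0.15
```

Call:
play_rows(commands="0 0 0 -3 -1.4 0 1;0 0 0 0 0 0 1;0 0 0 0 0 0 1")

```text
time_s: 24.15
eef_pos: [0.537, 0.1922, 0.0642]
tcp_rot: [0.541, 3.095, -0.0]
contact_force: [-0.4, 0.2, -0.2]
grip_width: 0.0133
gripper_force: 30.0
```

Call:
play_rows(commands="0 0 0 -1.5 0 0 1;0 0 0 0 0 0 1")

```text
time_s: 24.35
eef_pos: [0.5386, 0.1917, 0.0642]
tcp_rot: [0.54, 3.095, -0.0]
contact_force: [0.3, 0.2, 0.0]
grip_width: 0.0137
gripper_force: 30.0
```

Call:
play_rows(commands="0 0 0 -1 0 0 1;0 0 0 0 0 0 1")

```text
time_s: 24.55
eef_pos: [0.5395, 0.1914, 0.0642]
tcp_rot: [0.54, 3.095, -0.0]
contact_force: [0.1, 0.0, 0.2]
grip_width: 0.0137
gripper_force: 30.0
```

Call:
play_rows(commands="0 0 0 -1 0 0 1;0 0 0 0 0 0 1")

```text
time_s: 24.75
eef_pos: [0.5404, 0.191, 0.0641]
tcp_rot: [0.541, 3.095, -0.0]
contact_force: [0.8, 0.2, 0.2]
grip_width: 0.0138
gripper_force: 30.0
```

Call:
play_rows(commands="0 0 0 -1 0 -0.2 1;0 0 0 0 0 0 1")

```text
time_s: 24.95
eef_pos: [0.5414, 0.1906, 0.0644]
tcp_rot: [0.541, 3.095, -0.0]
contact_force: [0.2, -0.2, 0.7]
grip_width: 0.0139
gripper_force: 30.0
```

Call:
play_rows(commands="0 0 0 -0.7 0 0 1;0 0 0 0 0 0 1")

```text
time_s: 25.15
eef_pos: [0.542, 0.1904, 0.0644]
tcp_rot: [0.54, 3.095, -0.0]
contact_force: [-1.0, 0.1, -1.0]
grip_width: 0.0137
gripper_force: 30.0
```

Call:
play_rows(commands="0 0 0 -0.7 0 0 1;0 0 0 0 0 0 1")

```text
time_s: 25.35
eef_pos: [0.5427, 0.1901, 0.0644]
tcp_rot: [0.541, 3.095, -0.0]
contact_force: [0.8, 0.9, 0.0]
grip_width: 0.0134
gripper_force: 30.0
```

Call:
play_rows(commands="0 0 0 -0.7 0 0 1;0 0 0 0 0 0 1")

```text
time_s: 25.55
eef_pos: [0.5434, 0.1899, 0.0644]
tcp_rot: [0.54, 3.095, -0.0]
contact_force: [-0.3, -0.2, -0.1]
grip_width: 0.0135
gripper_force: 30.0
```

Call:
play_rows(commands="0 0 0 -0.7 0 0 1;0 0 0 0 0 0 1")

```text
time_s: 25.75
eef_pos: [0.544, 0.1897, 0.0644]
tcp_rot: [0.541, 3.095, -0.0]
contact_force: [0.4, -0.3, -0.5]
grip_width: 0.0138
gripper_force: 30.0
```

Call:
play_rows(commands="0 0 0 -0.7 0 0 1;0 0 0 0 0 0 1")

```text
time_s: 25.95
eef_pos: [0.5447, 0.1895, 0.0644]
tcp_rot: [0.54, 3.095, -0.0]
contact_force: [0.4, 0.6, -0.9]
grip_width: 0.0135
gripper_force: 30.0
```

Call:
play_rows(commands="0 0 0 -0.5 0 0 1;0 0 0 0 0 0 1")

```text
time_s: 26.15
eef_pos: [0.5451, 0.1893, 0.0644]
tcp_rot: [-0.541, -3.095, 0.0]
contact_force: [-0.6, 0.7, 0.0]
grip_width: 0.0135
gripper_force: 30.0
```

Call:
play_rows(commands="0 0 0 -0.5 0 0 1;0 0 0 0 0 0 1")

```text
time_s: 26.35
eef_pos: [0.5453, 0.1892, 0.0643]
tcp_rot: [-0.54, -3.094, 0.0]
contact_force: [-1.3, 0.8, -0.1]
grip_width: 0.0138
gripper_force: 30.0
```

Call:
play_rows(commands="0 0 0 -0.5 0 0 1;0 0 0 0 0 0 1")

```text
time_s: 26.55
eef_pos: [0.5458, 0.189, 0.0643]
tcp_rot: [-0.54, -3.094, 0.0]
contact_force: [-3.4, -0.3, -0.5]
grip_width: 0.0133
gripper_force: 30.0
```

Call:
play_rows(commands="0 0 0 -0.5 0 0 1;0 0 0 0 0 0 1")

```text
time_s: 26.75
eef_pos: [0.5462, 0.1889, 0.0643]
tcp_rot: [-0.54, -3.094, 0.0]
contact_force: [-3.4, 0.8, -0.3]
grip_width: 0.014
gripper_force: 30.0
```

Contact came about 10 mm short of the axis, so the clip is in the groove. I'll keep pushing gently.

Call:
play_rows(commands="0 0 0 -0.5 0 0 1;0 0 0 0 0 0 1")

```text
time_s: 26.95
eef_pos: [0.5467, 0.1887, 0.0643]
tcp_rot: [-0.54, -3.094, 0.0]
contact_force: [-3.7, 1.1, 0.1]
grip_width: 0.0135
gripper_force: 30.0
```

Call:
play_rows(commands="0 0 0 -0.5 0 0 1;0 0 0 0 0 0 1")

```text
time_s: 27.15
eef_pos: [0.5476, 0.1884, 0.0645]
tcp_rot: [0.541, 3.094, -0.0]
contact_force: [-2.0, 0.7, -0.2]
grip_width: 0.0135
gripper_force: 30.0
```

Call:
play_rows(commands="0 0 0 -0.5 0 0 1;0 0 0 0 0 0 1")

```text
time_s: 27.35
eef_pos: [0.548, 0.1882, 0.0644]
tcp_rot: [0.541, 3.094, -0.0]
contact_force: [-2.0, 1.0, -0.7]
grip_width: 0.0135
gripper_force: 30.0
```

Call:
play_rows(commands="0 0 0 -1 0 0 1;0 0 0 0 0 0 1")

```text
time_s: 27.55
eef_pos: [0.5494, 0.1878, 0.0646]
tcp_rot: [0.541, 3.094, 0.0]
contact_force: [-1.2, 0.3, 2.3]
grip_width: 0.0136
gripper_force: 30.0
```

Call:
play_rows(commands="0 0 0 -1 0 0 1;0 0 0 0 0 0 1")

```text
time_s: 27.75
eef_pos: [0.5505, 0.1873, 0.0646]
tcp_rot: [0.541, 3.093, 0.0]
contact_force: [2.6, -0.6, -2.1]
grip_width: 0.0138
gripper_force: 30.0
```

Call:
play_rows(commands="0 0 0 -1 0 0 1;0 0 0 0 0 0 1")

```text
time_s: 27.95
eef_pos: [0.5511, 0.1871, 0.0645]
tcp_rot: [0.541, 3.094, -0.0]
contact_force: [1.9, -1.3, 0.3]
grip_width: 0.0135
gripper_force: 30.0
```

Call:
play_rows(commands="0 0 0 -1 0 0 1;0 0 0 0 0 0 1")

```text
time_s: 28.15
eef_pos: [0.5519, 0.1868, 0.0644]
tcp_rot: [0.541, 3.094, -0.0]
contact_force: [2.0, -1.1, -0.6]
grip_width: 0.0135
gripper_force: 30.0
```

Call:
play_rows(commands="0 0 0 -1 0 0 1;0 0 0 0 0 0 1")

```text
time_s: 28.35
eef_pos: [0.5528, 0.1865, 0.0644]
tcp_rot: [0.541, 3.094, -0.0]
contact_force: [1.7, -0.8, -0.1]
grip_width: 0.0135
gripper_force: 30.0
```

Call:
play_rows(commands="0 0 0 -0.7 0 0 1;0 0 0 0 0 0 1")

```text
time_s: 28.55
eef_pos: [0.5533, 0.1864, 0.0644]
tcp_rot: [0.54, 3.095, -0.0]
contact_force: [1.2, -0.0, -1.2]
grip_width: 0.0135
gripper_force: 30.0
```

Call:
play_rows(commands="0 0 0 -0.6 0 0 1;0 0 0 0 0 0 1")

```text
time_s: 28.75
eef_pos: [0.5538, 0.1862, 0.0644]
tcp_rot: [-0.541, -3.095, 0.0]
contact_force: [-0.5, -0.2, 0.8]
grip_width: 0.0136
gripper_force: 30.0
```

Call:
play_rows(commands="0 0 0 -0.5 0 0 1;0 0 0 0 0 0 1")

```text
time_s: 28.95
eef_pos: [0.5542, 0.1861, 0.0644]
tcp_rot: [-0.54, -3.095, 0.0]
contact_force: [-0.1, 0.4, -0.5]
grip_width: 0.0134
gripper_force: 30.0
```

Call:
play_rows(commands="0 0 0 -0.4 0 0 1;0 0 0 0 0 0 1")

```text
time_s: 29.15
eef_pos: [0.5546, 0.1859, 0.0644]
tcp_rot: [-0.54, -3.095, 0.0]
contact_force: [0.2, -0.1, -0.7]
grip_width: 0.0136
gripper_force: 30.0
```

Call:
play_rows(commands="0 0 0 -0.4 0 0 1;0 0 0 0 0 0 1")

```text
time_s: 29.35
eef_pos: [0.555, 0.1857, 0.0644]
tcp_rot: [0.541, 3.095, -0.0]
contact_force: [0.9, 0.2, 0.7]
grip_width: 0.0135
gripper_force: 30.0
```

Call:
play_rows(commands="0 0 0 -0.4 0 0 1;0 0 0 0 0 0 1")

```text
time_s: 29.55
eef_pos: [0.5552, 0.1857, 0.0643]
tcp_rot: [-0.54, -3.094, 0.0]
contact_force: [-1.7, -0.4, 0.1]
grip_width: 0.014
gripper_force: 30.0
```

Call:
play_rows(commands="0 0 0 -0.4 0 0 1;0 0 0 0 0 0 1")

```text
time_s: 29.75
eef_pos: [0.5553, 0.1857, 0.0643]
tcp_rot: [-0.54, -3.094, 0.0]
contact_force: [-4.5, 1.4, 0.9]
grip_width: 0.0137
gripper_force: 30.0
```

Call:
play_rows(commands="0 0 0 -0.3 0 0 1;0 0 0 0 0 0 1")

```text
time_s: 29.95
eef_pos: [0.5554, 0.1856, 0.0642]
tcp_rot: [-0.54, -3.094, 0.0]
contact_force: [-6.7, 1.7, 2.4]
grip_width: 0.0137
gripper_force: 30.0
```

Call:
play_rows(commands="0 0 0 -0.3 0 0 1;0 0 0 0 0 0 1")

```text
time_s: 30.15
eef_pos: [0.5554, 0.1856, 0.0642]
tcp_rot: [-0.54, -3.093, 0.0]
contact_force: [-8.5, 2.8, 3.9]
grip_width: 0.0135
gripper_force: 30.0
```

Hard stop: 9 N with no further travel, at the expected seat position. I'll unload, open, and withdraw upwards.

Call:
play_rows(commands="0 0 0 0.8 0 0 1;0 0 0 0 0 0 0.3;0 0 0 0 0 0 0.3;0 0 0 0 0 0 0.3;0 0 0 0 0 -8 0.3;0 0 0 0 0 -30 0.3;0 0 0 20 0 -40 0.3;0 0 0 30 0 -20 0.3")

```text
time_s: 30.95
eef_pos: [0.51, 0.2019, 0.1655]
tcp_rot: [0.544, 3.091, 0.002]
contact_force: [0.1, 1.2, 0.6]
grip_width: 0.033
gripper_force: 0.0
```

Call:
play_rows(commands="0 0 0 45 0 0 0.3;0 0 0 45 0 0 0.3;0 0 0 0 0 0 0.3;0 0 0 0 0 0 0.3")

```text
time_s: 31.35
eef_pos: [0.4238, 0.2335, 0.1633]
tcp_rot: [0.538, 3.094, 0.002]
contact_force: [1.0, 0.3, 0.9]
grip_width: 0.033
gripper_force: 0.0
```

```bash
python3 - <<'E'
from h import *
s=env.get_state();print(s["time_s"],s["eef_pos"],s["grip_width"],s["contact_force"])
A=np.array([.580,.178])
for n in("top","scene"):
    M=env.camera_model(n);im,D=env.read_camera(n);P=cloud(M,D);h=cv2.cvtColor(im,cv2.COLOR_RGB2HSV)
    near=np.hypot(P[...,0]-A[0],P[...,1]-A[1])<.07
    o=near&(h[...,0]<20)&(h[...,1]>150)&(P[...,2]>.085);q=P[o]
    c=np.argwhere(o)[:,::-1];w=np.array([plane(M,*x,.1082)[:2] for x in c])
    print(n,"tab",len(c),w.mean(0).round(4),"z",np.percentile(q[:,2],[5,50,95]).round(4),cv2.minAreaRect((w*1000).astype(np.float32)))
    t=near&(np.hypot(P[...,0]-A[0],P[...,1]-A[1])<.02)&(P[...,2]>.11)&(P[...,2]<.118);q=P[t];print("  tip",len(q),q.mean(0).round(4))
    t=near&(P[...,2]>.066)&(P[...,2]<.078);q=P[t];print("  tyre z",np.median(q[:,2]).round(4),((q.min(0)+q.max(0))/2).round(4))
print("expected tab",(A-.0265*np.array([.94,-.342])).round(4))
E
```

```text
31.35 [0.42377285 0.2335469  0.16325897] 0.033007755149959205 [1.0025139  0.25823995 0.90919317]
top tab 110 [0.5521 0.1837] z [0.1026 0.1057 0.1084] ((552.2091674804688, 183.21533203125), (14.781933784484863, 28.052871704101562), 71.37861633300781)
  tip 71 [0.5786 0.1755 0.113 ]
  tyre z 0.071 [0.5781 0.1759 0.0714]
scene tab 66 [0.5532 0.1791] z [0.0977 0.1043 0.1081] ((553.4801635742188, 179.1619873046875), (20.103229522705078, 27.25837516784668), 65.29576110839844)
  tip 32 [0.5783 0.1749 0.1126]
  tyre z 0.0704 [0.5768 0.1755 0.072 ]
expected tab [0.5551 0.1871]
```

The clip is level, at groove height, and about 27 mm behind the axis (26.5 expected). It travelled about 10.5 mm from first core contact to the hard stop, so it is seated. Handing in.

```bash
python3 -c "
from rig import env
print(env.close_job())"
```

```text
the job is handed in; nothing more can be done
None
```

The job is handed in at about 31 s of robot time. The wheel is fully down on its boss with the long end of the hub up. The clip is in the groove against its hard stop, pushed with no more than about 10 N, and released. The final check was by measurement from the top and scene cameras, and the bottles and screwdriver were not touched.

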